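Vent the desiccator and hold its lid ajar

ROBOT

A 7-joint arm with a two-finger parallel gripper is mounted at the origin on a cart in front of the work surface, level with it; the furniture and walls round the work are solid. World frame = base frame: x ahead of the robot, y to its left, z up, the work surface at z = 0. Lengths are in m, angles in rad, forces in N, time in s.
With the tool pointing down it reaches from about 0.4 to 0.85 m from the base axis. Payload 4.5 kg.
Tool frame: the origin (TCP) lies at the very end of the fingers, on their centre line; the grasp point (between the pads) lies 19 mm behind it (r.grip_point_offset is the distance from the TCP to the grasp point, in m); y points along the fingers, x is the direction in which the jaws open and shut, and the axes are right-handed (so a half turn about y gives the same grasp; the last joint's range is limited). The gripper opens to 88 mm and grips with 3 to 60 N. Pads are 18 mm wide; open, the fingers measure 123 mm over their backs; the gripper's body (75 mm by 187 mm) begins 45 mm behind the grasp point.
Start: joints at [-1.261, 0.689, -0.195, 1.565, 0.157, 0.902, -0.215], TCP at [0.17, 0.601, 0.239] pointing down, gripper open.
Joint ranges: [-3.01, 3.01], [-0.46, 2.08], [-1.47, 1.51], [0.13, 2.56], [-1, 4.14], [0.04, 2.09], [-2.66, 2.66]. Speed limits (rad/s): [2.57, 2.57, 3.14, 3.14, 3.14, 3.14, 3.14].

INTERFACE

Orientations are given as a unit quaternion [x, y, z, w].
In Python, from plant import get_state, snapshot, camera_params, job, r gives the robot as it stands.
- The arm moves only by the tool carry_out, never from a script. Its arguments are lists of equal length, an entry for each row: "offset": the shift along the world's x, y, z in m, a list of three; "twist": the turn about the world's z in degrees. In form: {"offset": [[tx, ty, tz], ...], "twist": [twist, ...]}. A call has 1 to 8 rows; each row shifts and turns the commanded pose from where the row before left it; what a row does not reach is not made up. A row lasts 1/8 s, in which the tool goes at most 62.5 mm and 10.7 degrees, less where a joint would pass 70% of its speed; a pose out of reach is approached as far as the arm can. A call with a gripper value outside its range is refused whole. "grip" is the finger opening in m, from 0 to 0.0881, set as the call begins (left out, the last holds). The fingers move at their own pace and stop on an object; "newtons" is the grip in N (left out, the last holds). Time passes only in rows, so rows that do not move let the fingers close. It gives the time, the measured TCP pose, the force and the opening at its end, in the units of the state.
- get_state(): the state, without advancing time (a new reading comes with each control period).
- snapshot(name): name is "scene" or "top" or "wrist"; returns the picture (420x560x3 uint8, red, green, blue); there is no depth.
- camera_params(name): a dict with "camera_matrix" (3x3 intrinsics, pixels), "eye" and "orientation" of the camera in the world. Camera axes: x right, y up, looking along -z (the intrinsics and any distortion apply to the point x, -y, -z); pixel columns grow to the right and rows downward; lengths in m; the calibration is good to about 2 mm. The wrist camera is an equidistant fisheye: a pixel r from the principal point sees the ray r / f radians off the axis. A picture is of the moment at which its call begins: read the wrist's pose just before it. camera_params takes no time and is no camera call; for the wrist camera it gives the pose at the moment of the call.
- job.finish_job(): hands the job in, once; it reports no verdict.
The state is a dict: "clock": time; "q": joint angles; "qd": joint speeds; "joint_torque": joint torques, N m; "tool_pos": TCP position; "eef_rot": TCP orientation; "contact_force": force on the tool from outside, world axes, zero at the start; "moment": the same for the moment, N m; "opening": opening from 0.0 (shut) to 1.0 (fully open).
Only numpy, scipy, OpenCV 4.12 (cv2) and the standard library are available. Lean on these libraries where they do the work, as an engineer would, in place of code of your own. Each camera call takes 0.05 s, during which the arm holds its last target. There are 200 camera calls.

TASK

Let air into the clear desiccator box: first turn the blue tap on its lid clockwise until its flat handle lies in line with the hose nozzle, with the lid still shut. Then take the lid by its black bar handle, pull up until the sticky seal lets go, and finish while still holding the lid by that handle just ajar, about 2 cm open at the front edge, so that the air seeps in and does not blow the dried samples about; do not let the lid fly open. Leave the two dropper bottles and the vial beside the box standing where they are.

Things in the scene. Friction and masses are not known exactly. Their poses are not given: they have to be found in the camera images.
- desiccator: Clear box fixed to the table, 240 (x) x 280 (y) mm, black rubber rim seal up to z 104; clear hinged lid 250 x 290 x 12 mm on it (top at z 116 when shut). Origin: centre of its underside. x axis: from front to hinge edge, y: left along the front edge, z up. Hinge axis along y at x 132, z 104. On the lid: handle at x -83, y 0, z 150, tap at x 35, y -60, 17 mm high plug at x 37, y 65.
- handle: Black rubber grip sleeve of the lid's handle: a round bar 15 mm thick, 90 mm long, along the desiccator's y axis (its own y axis), between two steel posts 116 mm apart; 26 mm free under it. It turns freely on its rod, so the fingers need not tilt with the lid. Origin: its middle.
- handle_grip (a point): Middle of the handle's grip sleeve, on its centre line: 215 mm from the hinge axis towards the front and 46 mm above it with the lid shut (150 mm above the table).
- lid (a joint): Lid angle, rad: 0 shut, grows as the front edge rises (turn about the desiccator's +y axis). The front edge is 254 mm from the hinge axis: 0.08 rad opens it 20 mm. The lid sticks: about 15 N upward at the handle breaks it free, the seal lets go within the first 6 mm; then the lid needs about 3 N at the handle and falls shut if let go. It does not stick again.
- tap (a joint): Tap angle, rad: about 0 shut (its flat handle lies along the desiccator's x axis, across the hose nozzle), 1.571 open (in line with the nozzle, which points to the desiccator's -y side); stops at 1.6. It opens clockwise seen from above, against a friction of 0.05 N m, and stays where it is left.
- tap_grip (a point): Centre of the blue tap handle, on the tap's upright axis, 156 mm above the table with the lid shut: a flat bar 46 mm long, 10 mm wide, from z 144 to 164 mm. Below it a white tap body of radius 11 mm reaches up to z 134, and the hose nozzle (radius 7 mm, 60 mm long from the axis) lies at z 126. The point's x axis lies along the flat handle and turns with it.
- dropper_red: Small dropper bottle with red cap, 25 mm across, 70 mm tall, standing loose beside the box. Origin: centre of its underside. Leave it.
- dropper_green: Small dropper bottle with green cap, 27 mm across, 74 mm tall, standing loose beside the box. Origin: centre of its underside. Leave it.
- vial: Glass vial with black stopper, 33 mm across, 58 mm tall, standing loose beside the box. Origin: centre of its underside. Leave it.

How it is judged:
By the outcome, as a careful person would: the job done as asked, in the order asked, and still so for the second after the job is handed in, while the arm keeps its last pose, push and grip.
It also fails if it takes over 45 s, if anything falls off the work surface, if the arm or the gripper's body presses on something with over 40 N, if the wrist force passes 120 N, or if a joint passes its speed limit or range.

## Working session

There is one attempt and no reset: what is moved stays moved. The work goes in short steps, Python scripts to look and compute and a tool call to move; the robot and the scene stay as the last step left them, time stands still between calls to the robot, and variables do not carry over. Pictures are saved under pics/ and viewed, about 8 in all and at most 12, crops included, and the job is handed in when it is done.

Besides the shell and the picture viewer there is one more tool, called after "Emit:" by a JSON object that holds its "op" and its "data", one argument or row to a line. carry_out: Moves the arm, as the interface text tells. Its arguments: {"type":"object","properties":{"offset":{"type":"array"},"twist":{"type":"array"},"grip":{"type":"number"},"newtons":{"type":"number"}},"required":["offset","twist"]}

```bash
mkdir -p pics; cat > h.py <<'E'
import numpy as np,cv2
from scipy.spatial.transform import Rotation as R
from plant import get_state,snapshot,camera_params,job,r
E
python3 - <<'E'
from h import *
s=get_state();print({k:np.round(v,3) for k,v in s.items()})
for n in("scene","top"):
    cv2.imwrite(f"pics/{n}0.png",cv2.resize(snapshot(n),None,fx=1.4,fy=1.4,interpolation=2)[:,:,::-1])
    print(n,camera_params(n))
E
```

```text
{'clock': np.float64(0.0), 'q': array([-1.261,  0.69 , -0.195,  1.566,  0.157,  0.903, -0.215]), 'qd': array([ 0.001, -0.   ,  0.   ,  0.   , -0.   , -0.001, -0.002]), 'joint_torque': array([-1.0000e-03, -5.2755e+01, -1.2670e+00, -1.5343e+01, -5.3000e-02,
        6.0000e-03,  0.0000e+00]), 'tool_pos': array([0.17 , 0.601, 0.238]), 'eef_rot': array([ 0.564,  0.426, -0.427, -0.564]), 'contact_force': array([-0.242,  0.659,  0.062]), 'moment': array([-0.046,  0.024,  0.017]), 'opening': np.float64(0.994)}
scene {'camera_matrix': array([[438.94422342,   0.        , 277.37352652],
       [  0.        , 438.94422342, 208.97405308],
       [  0.        ,   0.        ,   1.        ]]), 'eye': array([-0.06720815,  0.35644428,  0.61726904]), 'orientation': array([-0.24964265,  0.40082422,  0.73832401, -0.48155596])}
top {'camera_matrix': array([[450.52915199,   0.        , 280.39202579],
       [  0.        , 450.52915199, 203.78992597],
       [  0.        ,   0.        ,   1.        ]]), 'eye': array([0.4517713 , 0.07191812, 1.01340661]), 'orientation': array([-0.03855441,  0.05036073,  0.70864656, -0.7027072 ])}
```

View pics/scene0.png

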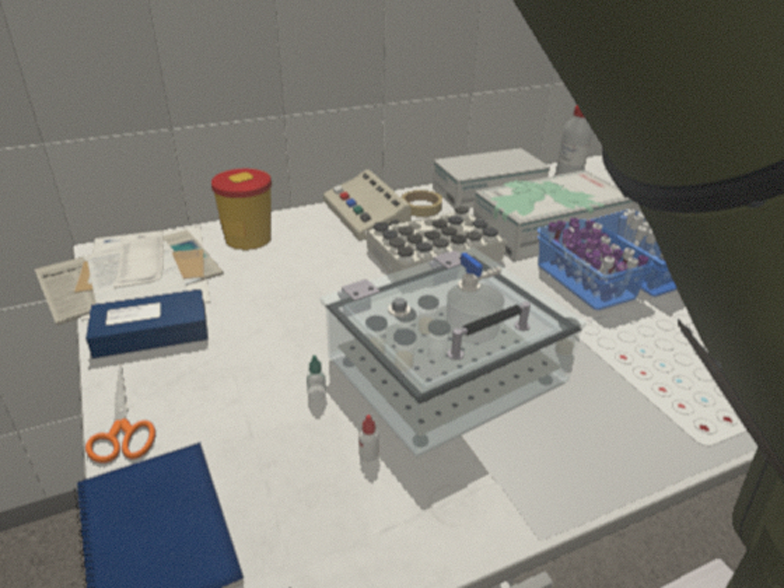

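View pics/top0.png

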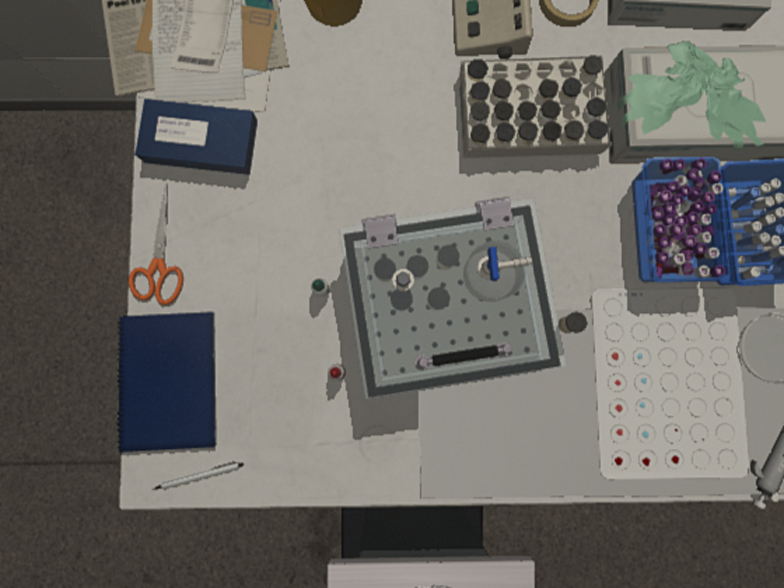

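The top view shows the tap handle at (494,264), the bar sleeve from (433,361) to (498,351), and the vial at (574,322). The droppers are at (319,286) and (336,373). The lid is shut.

```bash
cat >> h.py <<'E'
def proj(n,P,s=1.4):
    c=camera_params(n);p=R.from_quat(c["orientation"]).inv().apply(np.atleast_2d(P)-c["eye"])*[1,-1,-1]
    K=c["camera_matrix"]
    if n=="wrist":
        t=np.arctan2(np.hypot(p[:,0],p[:,1]),p[:,2]);u=p[:,:2]/np.hypot(p[:,0],p[:,1])[:,None]*t[:,None]
    else: u=p[:,:2]/p[:,2:]
    return (u*K[0,0]+K[:2,2])*s
def unproj(n,uv,z,s=1.4,c=None):
    c=c or camera_params(n);K=c["camera_matrix"];d=(np.atleast_2d(uv)/s-K[:2,2])/K[0,0]
    if n=="wrist":
        t=np.linalg.norm(d,axis=1);d=np.c_[d/t[:,None]*np.sin(t)[:,None],np.cos(t)]
    else: d=np.c_[d,np.ones(len(d))]
    d=R.from_quat(c["orientation"]).apply(d*[1,-1,-1])
    return c["eye"]+d*((np.asarray(z)-c["eye"][2])/d[:,2])[:,None]
E
python3 - <<'E'
from h import *
P=unproj("top",[[494,264],[433,361],[498,351],[403,280],[574,322],[319,286],[336,373],[344,234],[531,204],[563,364],[368,397]],[.164,.155,.155,.133,.058,.074,.07,.116,.116,.116,.116])
print(P.round(4))
S=unproj("scene",[[471,265],[466,331],[520,309]],[.16,.15,.15]);print(S.round(4))
# box fit
loc=np.array([[35,-60],[-83,38],[-83,-38],[37,65]])/1e3
from scipy.optimize import least_squares
L=np.array([[125,145],[125,-145],[-125,-145],[-125,145]])/1e3; 
A=np.r_[loc[[0,3]],[[-.083,0]]]; W=np.r_[P[[0,3],:2],[P[1:3,:2].mean(0)]]
A=np.r_[A,L];W=np.r_[W,P[7:,:2]]
f=lambda v:(A@np.array([[np.cos(v[2]),np.sin(v[2])],[-np.sin(v[2]),np.cos(v[2])]])+v[:2]-W).ravel()
o=least_squares(f,[.5,0,0]);print(o.x,np.degrees(o.x[2]),o.fun.reshape(-1,2).round(4))
m=R.from_quat(get_state()["eef_rot"]).as_matrix();print(m.round(2), r.grip_point_offset)
v=o.x;M=np.array([[np.cos(v[2]),-np.sin(v[2])],[np.sin(v[2]),np.cos(v[2])]])
print("tap",M@[.035,-.06]+v[:2],"handle",M@[-.083,0]+v[:2])
E
```

```text
[[ 0.5875 -0.0818  0.164 ]
 [ 0.4567  0.0033  0.155 ]
 [ 0.4693 -0.0853  0.155 ]
 [ 0.5705  0.0419  0.133 ]
 [ 0.5142 -0.2205  0.058 ]
 [ 0.5703  0.1659  0.074 ]
 [ 0.4409  0.1405  0.07  ]
 [ 0.6406  0.1259  0.116 ]
 [ 0.6837 -0.1474  0.116 ]
 [ 0.451  -0.1843  0.116 ]
 [ 0.4077  0.0923  0.116 ]]
[[ 0.5748 -0.0735  0.16  ]
 [ 0.4517  0.0058  0.15  ]
 [ 0.4656 -0.085   0.15  ]]
[ 0.54507978 -0.02824234  0.15378318] 8.811127362172371 [[ 0.0014 -0.0004]
 [ 0.0012 -0.0002]
 [ 0.      0.0001]
 [ 0.0058  0.0083]
 [ 0.0071 -0.005 ]
 [-0.0072 -0.0064]
 [-0.0083  0.0036]]
[[ 0.27 -0.   -0.96]
 [ 0.96 -0.    0.27]
 [-0.   -1.   -0.  ]] 0.0187
tap [ 0.58885739 -0.08217304] handle [ 0.46305929 -0.04095609]
```

Emit:
{"op": "carry_out", "data": {
  "offset": [
    [0.025, -0.042, 0],
    [0.025, -0.042, 0],
    [0.025, -0.042, 0],
    [0.025, -0.042, 0],
    [0.025, -0.042, 0],
    [0.025, -0.042, 0],
    [0.025, -0.042, 0],
    [0.025, -0.042, 0]
  ],
  "twist": [1.5, 1.5, 1.5, 1.5, 1.5, 1.5, 1.5, 1.5]
}}

```text
clock: 1.1
tool_pos: [0.3708, 0.2639, 0.2386]
eef_rot: [0.516, 0.483, -0.483, -0.516]
contact_force: [0.5, 0.5, -0.6]
opening: 1.003
```

Emit:
{"op": "carry_out", "data": {
  "offset": [
    [0.025, -0.042, 0],
    [0.025, -0.042, 0],
    [0.025, -0.042, 0],
    [0.025, -0.042, 0],
    [0.025, -0.042, 0],
    [0.025, -0.042, 0],
    [0.025, -0.042, 0],
    [0.025, -0.042, 0]
  ],
  "twist": [1.5, 1.5, 1.5, 1.5, 1.5, 1.5, 1.5, 1.5]
}}

```text
clock: 2.1
tool_pos: [0.5706, -0.0721, 0.2384]
eef_rot: [-0.463, -0.535, 0.535, 0.463]
contact_force: [0.9, 0.4, 0.6]
opening: 1.0
```

Emit:
{"op": "carry_out", "data": {
  "offset": [
    [0, 0, 0],
    [0, 0, 0]
  ],
  "twist": [0, 0]
}}

```text
clock: 2.35
tool_pos: [0.5696, -0.0699, 0.2383]
eef_rot: [-0.462, -0.534, 0.535, 0.464]
contact_force: [-0.3, -0.1, 0.5]
opening: 1.001
```

```bash
python3 - <<'E'
from h import *
import json
s=get_state();m=R.from_quat(s["eef_rot"]).as_matrix();print(s["clock"],s["tool_pos"],s["q"].round(2) if hasattr(s["q"],"round") else s["q"],np.degrees(np.arctan2(m[1,0],m[0,0])),np.round(m[:,1],3),s["contact_force"])
c=camera_params("wrist");print(c)
I=snapshot("wrist");cv2.imwrite("pics/w1.png",cv2.resize(I,None,fx=1.4,fy=1.4,interpolation=2)[:,:,::-1])
print(proj("wrist",[[.5885,-.082,.164],[.463,-.041,.157]]))
E
```

```text
2.35 [ 0.5695621  -0.06986539  0.2383201 ] [ 0.28  0.64 -0.41  1.72  0.32  0.85  1.45] 98.2105770841095 [-0.001  0.001 -1.   ] [-0.28507242 -0.07195709  0.52931086]
{'camera_matrix': array([[325.1922621 ,   0.        , 279.25020921],
       [  0.        , 325.1922621 , 207.40485006],
       [  0.        ,   0.        ,   1.        ]]), 'eye': array([ 0.48581394, -0.08297139,  0.3847824 ]), 'orientation': array([-0.10479875, -0.12215758,  0.74569968,  0.64654987])}
[[363.29045786 339.51560892]
 [479.39604143 112.28767902]]
```

View pics/w1.png

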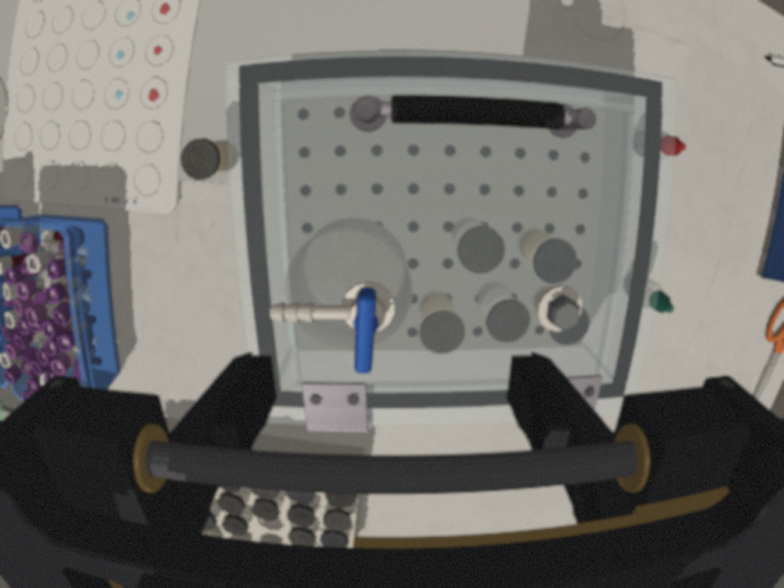

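The wrist view shows the tap handle running from about (366,290) to (364,370). The sleeve is centred at (478,111), which matches my prediction of (479,112).

```bash
python3 - <<'E'
from h import *
print(unproj("wrist",[[366,290],[364,370],[478,111]],[.164,.164,.157]).round(4))
u=np.array([np.cos(.1538),np.sin(.1538),0])
for z in(.144,.164): print(proj("wrist",[np.array([.5885,-.082,z])+k*u for k in(-.023,.023)]).round(0).tolist())
E
```

```text
[[ 0.5606 -0.084   0.164 ]
 [ 0.6069 -0.0794  0.164 ]
 [ 0.4625 -0.0418  0.157 ]]
[[364.0, 287.0], [366.0, 361.0]]
[[362.0, 299.0], [365.0, 377.0]]
```

Emit:
{"op": "carry_out", "data": {
  "offset": [
    [0.009, -0.006, 0],
    [0.009, -0.006, 0],
    [0, 0, -0.025],
    [0, 0, -0.025],
    [0, 0, -0.025],
    [0, 0, -0.012],
    [0, 0, -0.01],
    [0, 0, 0]
  ],
  "twist": [-2, 0, 0, 0, 0, 0, 0, 0]
}}

```text
clock: 3.4
tool_pos: [0.5882, -0.0826, 0.1415]
eef_rot: [-0.472, -0.526, 0.526, 0.472]
contact_force: [0.6, -0.3, -0.2]
opening: 0.997
```

Emit:
{"op": "carry_out", "data": {
  "offset": [
    [0, 0, 0],
    [0, 0, 0],
    [0, 0, 0],
    [0, 0, 0],
    [0, 0, 0],
    [0, 0, 0],
    [0, 0, 0],
    [0, 0, 0]
  ],
  "twist": [0, 0, 0, 0, 0, 0, 0, 0],
  "grip": 0,
  "newtons": 20
}}

```text
clock: 4.4
tool_pos: [0.5881, -0.0822, 0.1417]
eef_rot: [0.472, 0.526, -0.526, -0.473]
contact_force: [-1.6, 9.2, 0.9]
opening: 0.118
```

Emit:
{"op": "carry_out", "data": {
  "offset": [
    [0, 0.001, 0],
    [0, 0, 0],
    [0, 0, 0],
    [0, 0, 0],
    [0, 0, 0],
    [0, 0, 0],
    [0, 0, 0],
    [0, 0, 0]
  ],
  "twist": [0, -6, -8, -8, -8, -8, -8, -8]
}}

```text
clock: 5.4
tool_pos: [0.5883, -0.0813, 0.1417]
eef_rot: [-0.66, -0.253, 0.253, 0.66]
contact_force: [-0.3, 1.1, -1.6]
opening: 0.109
```

Emit:
{"op": "carry_out", "data": {
  "offset": [
    [0, 0, 0],
    [0, 0, 0],
    [0, 0, 0],
    [0, 0, 0],
    [0, 0, 0],
    [0, 0, 0],
    [0, 0, 0]
  ],
  "twist": [-8, -8, -8, -6, -4, 0, 0]
}}

```text
clock: 6.28
tool_pos: [0.5886, -0.0811, 0.1417]
eef_rot: [-0.705, -0.051, 0.051, 0.705]
contact_force: [1.9, 1.4, -0.3]
opening: 0.111
```

```bash
python3 - <<'E'
from h import *
s=get_state();m=R.from_quat(s["eef_rot"]).as_matrix();print(s["clock"],s["tool_pos"],np.degrees(np.arctan2(m[1,0],m[0,0])),s["contact_force"],s["moment"],s["opening"],s["q"])
E
```

```text
6.275 [ 0.58860178 -0.08110004  0.14173652] 8.283277572318063 [ 1.900866    1.35958504 -0.32027493] [ 0.19411123 -0.25789581 -0.02121366] 0.11095955456440934 [ 0.00923709  0.77734806  0.08838853  1.75760323 -0.10929586  0.6106115
  0.30650341]
```

Emit:
{"op": "carry_out", "data": {
  "offset": [
    [0, 0, 0],
    [0, 0, 0],
    [0, 0, 0],
    [0, 0, 0.02],
    [0, 0, 0.03],
    [0, 0, 0.03],
    [-0.02, 0.007, 0.01],
    [-0.035, 0.011, 0]
  ],
  "twist": [0, 0, 0, 0, 0, 0, 0, 0],
  "grip": 0.06
}}

```text
clock: 7.28
tool_pos: [0.534, -0.0639, 0.2327]
eef_rot: [0.706, 0.052, -0.049, -0.705]
contact_force: [0.2, 1.1, -1.0]
opening: 0.679
```

Emit:
{"op": "carry_out", "data": {
  "offset": [
    [-0.035, 0.011, 0],
    [-0.035, 0.011, 0],
    [0, 0, 0]
  ],
  "twist": [0, 0, 0]
}}

```text
clock: 7.65
tool_pos: [0.4602, -0.041, 0.2319]
eef_rot: [-0.705, -0.05, 0.052, 0.706]
contact_force: [1.1, 0.6, -1.1]
opening: 0.681
```

```bash
python3 - <<'E'
from h import *
s=get_state();m=R.from_quat(s["eef_rot"]).as_matrix();print(s["clock"],s["tool_pos"],np.degrees(np.arctan2(m[1,0],m[0,0])),s["contact_force"],s["opening"])
for n in("wrist","top"):
    print(n,proj(n,[[.5885,-.082,.164],[.463,-.041,.157]]).round())
    cv2.imwrite(f"pics/{n}2.png",cv2.resize(snapshot(n),None,fx=1.4,fy=1.4,interpolation=2)[:,:,::-1])
E
```

```text
7.65 [ 0.46020947 -0.04100369  0.23185275] 8.26000380889094 [ 1.09495825  0.55891189 -1.1057426 ] 0.6812029170675548
wrist [[597. 401.]
 [400. 306.]]
top [[494. 263.]
 [466. 356.]]
```

View pics/wrist2.png

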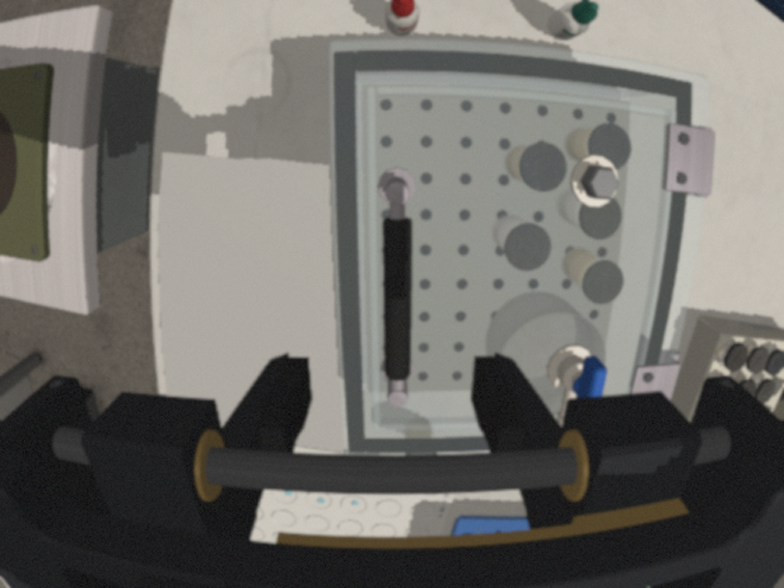

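View pics/top2.png

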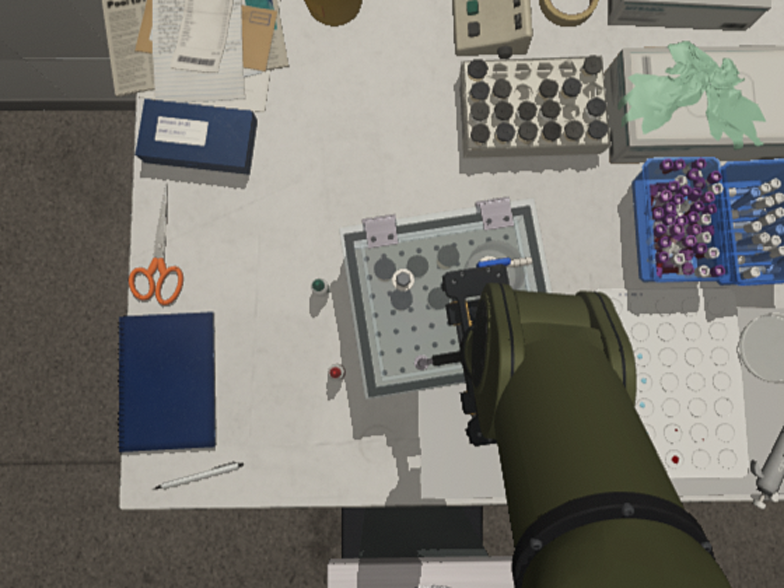

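The tap handle at top-view (494,263) is now in line with the nozzle. The sleeve is between the open fingers at wrist (398,300). Next I'll go down and grip it.

Emit:
{"op": "carry_out", "data": {
  "offset": [
    [0.002, 0, -0.02],
    [0, 0, -0.025],
    [0, 0, -0.025],
    [0, 0, -0.017],
    [0, 0, -0.012],
    [0, 0, 0]
  ],
  "twist": [0.5, 0, 0, 0, 0, 0]
}}

```text
clock: 8.5
tool_pos: [0.4655, -0.0418, 0.1321]
eef_rot: [0.705, 0.053, -0.054, -0.705]
contact_force: [0.3, -0.0, -0.1]
opening: 0.677
```

Emit:
{"op": "carry_out", "data": {
  "offset": [
    [0, 0, 0],
    [0, 0, 0],
    [0, 0, 0],
    [0, 0, 0],
    [0, 0, 0],
    [0, 0, 0],
    [0, 0, 0],
    [0, 0, 0]
  ],
  "twist": [0, 0, 0, 0, 0, 0, 0, 0],
  "grip": 0,
  "newtons": 40
}}

```text
clock: 9.5
tool_pos: [0.4634, -0.0418, 0.1326]
eef_rot: [-0.705, -0.052, 0.055, 0.705]
contact_force: [-6.4, -0.4, 2.7]
opening: 0.153
```

Emit:
{"op": "carry_out", "data": {
  "offset": [
    [-0.002, 0, 0],
    [0, 0, 0.001],
    [0, 0, 0.001],
    [0, 0, 0.001],
    [0, 0, 0.001],
    [0, 0, 0]
  ],
  "twist": [0, 0, 0, 0, 0, 0]
}}

```text
clock: 10.25
tool_pos: [0.4643, -0.0416, 0.1368]
eef_rot: [0.705, 0.054, -0.053, -0.705]
contact_force: [3.2, -2.6, -11.6]
opening: 0.155
```

Emit:
{"op": "carry_out", "data": {
  "offset": [
    [0.0005, 0, 0.001],
    [0.0005, 0, 0.001],
    [0.0003, 0, 0.001],
    [0, 0, 0.001],
    [0, 0, 0]
  ],
  "twist": [0, 0, 0, 0, 0]
}}

```text
clock: 10.88
tool_pos: [0.4654, -0.0415, 0.1412]
eef_rot: [0.705, 0.054, -0.053, -0.705]
contact_force: [4.4, -1.3, -3.3]
opening: 0.151
```

Emit:
{"op": "carry_out", "data": {
  "offset": [
    [0.001, 0, 0.0015],
    [0.001, 0, 0.0015],
    [0.0007, 0, 0.0015],
    [0.0006, 0.0003, 0.0015],
    [0.0005, 0, 0.0015],
    [0.0005, 0, 0.001],
    [0, 0, 0],
    [0, 0, 0]
  ],
  "twist": [0, 0, 0, 0, 0, 0, 0, 0]
}}

```text
clock: 11.88
tool_pos: [0.4675, -0.0412, 0.1491]
eef_rot: [-0.705, -0.053, 0.055, 0.705]
contact_force: [-2.3, -0.6, -1.7]
opening: 0.148
```

```bash
python3 - <<'E'
from h import *
s=get_state();print(s["clock"],s["tool_pos"],s["contact_force"],s["opening"])
b=np.array([.5451,-.0282]);a=.1538;M=np.array([[np.cos(a),-np.sin(a)],[np.sin(a),np.cos(a)]])
def W(x,y,z,t):
    dx,dz=x-.132,z-.104; X=.132+dx*np.cos(t)+dz*np.sin(t); Z=.104-dx*np.sin(t)+dz*np.cos(t)
    return [*(M@[X,y]+b),Z]
I={n:snapshot(n) for n in("scene","wrist")}
for n,sc in(("scene",3),("wrist",1.4)):
    for t in(0,.06,.08,.1):
        print(n,t,proj(n,[W(-.122,.145,.104,t),W(-.122,-.145,.104,t),W(-.083,.058,.15,t),W(.037,.065,.133,t),W(-.118,.14,.104,0)],1).round(1).tolist())
    if n=="scene": J=I[n][160:330,215:435]
    else: J=I[n]
    cv2.imwrite(f"pics/{n}3.png",cv2.resize(J,None,fx=sc,fy=sc,interpolation=2)[:,:,::-1])
E
```

```text
11.875 [ 0.46751311 -0.04122069  0.14905239] [-2.32625934 -0.61876654 -1.67789582] 0.14783883291220942
scene 0 [[298.3, 288.0], [418.4, 232.9], [326.9, 237.1], [285.2, 213.5], [299.3, 285.4]]
scene 0.06 [[298.5, 281.0], [419.7, 226.5], [326.4, 230.3], [284.8, 210.7], [299.3, 285.4]]
scene 0.08 [[298.5, 278.6], [420.1, 224.3], [326.1, 228.0], [284.6, 209.7], [299.3, 285.4]]
scene 0.1 [[298.5, 276.1], [420.4, 222.1], [325.9, 225.7], [284.4, 208.8], [299.3, 285.4]]
wrist 0 [[207.8, 1.3], [232.2, 383.3], [272.8, 154.4], [483.6, 144.4], [214.3, 8.4]]
wrist 0.06 [[202.7, -6.4], [230.7, 396.3], [279.7, 159.4], [491.5, 146.2], [214.3, 8.4]]
wrist 0.08 [[201.3, -9.2], [230.5, 400.8], [282.7, 161.2], [494.3, 146.8], [214.3, 8.4]]
wrist 0.1 [[199.9, -12.2], [230.3, 405.4], [286.1, 163.2], [497.2, 147.4], [214.3, 8.4]]
```

View pics/scene3.png

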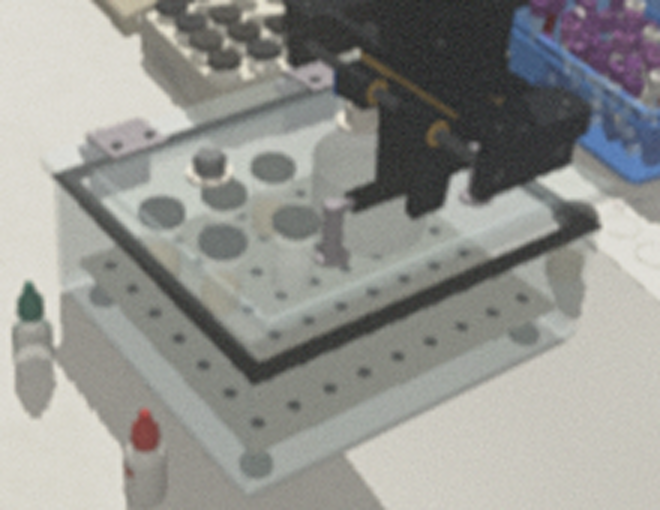

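View pics/wrist3.png

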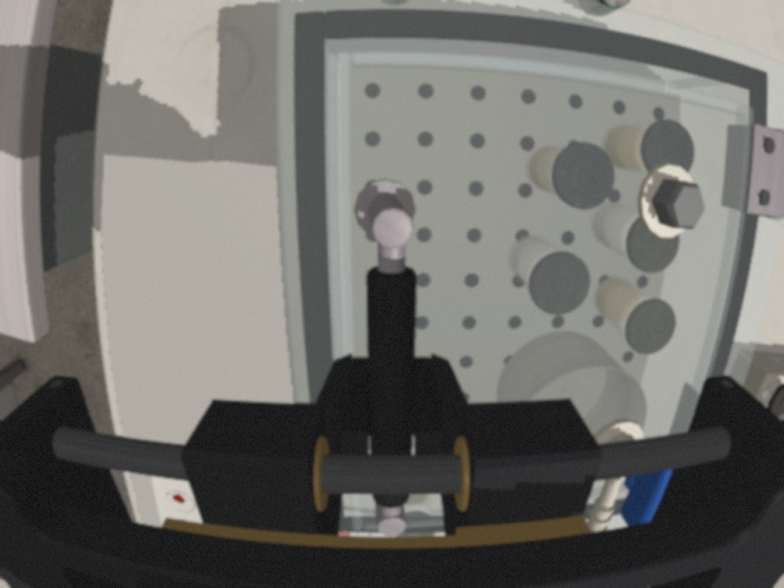

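```bash
python3 - <<'E'
from h import *
A=cv2.cvtColor(cv2.resize(cv2.imread("pics/scene0.png"),(2240,1680),interpolation=2),6);Bc=cv2.cvtColor(snapshot("scene"),7);B=cv2.resize(Bc,(2240,1680),interpolation=2)
def m(name,x,y,w,h,):
    x,y,w,h=[int(4*v) for v in(x,y,w,h)];T=A[y-h:y+h,x-w:x+w];p=60
    r_=cv2.matchTemplate(B[y-h-p:y+h+p,x-w-p:x+w+p],T,5);_,v,_,l=cv2.minMaxLoc(r_);print(name,(l[0]-p)/4,(l[1]-p)/4,round(v,3))
m("plug",285,219,9,9);m("post",326,246,6,10);m("posttop",326,240,5,5);m("hinge",256,207,9,6);m("red",263,312,8,14);m("green",225,270,8,14)
a=A[640:1240,840:1360];b=B[640:1240,840:1360]
cv2.imwrite("pics/cmp.png",cv2.resize(np.hstack([a,b]),None,fx=.76,fy=.76))
E
```

```text
plug -0.25 -3.5 0.933
post -0.5 -8.75 0.732
posttop -0.5 -8.75 0.935
hinge -0.25 -1.25 0.935
red 0.0 0.0 0.988
green 0.0 0.0 0.998
```

View pics/cmp.png

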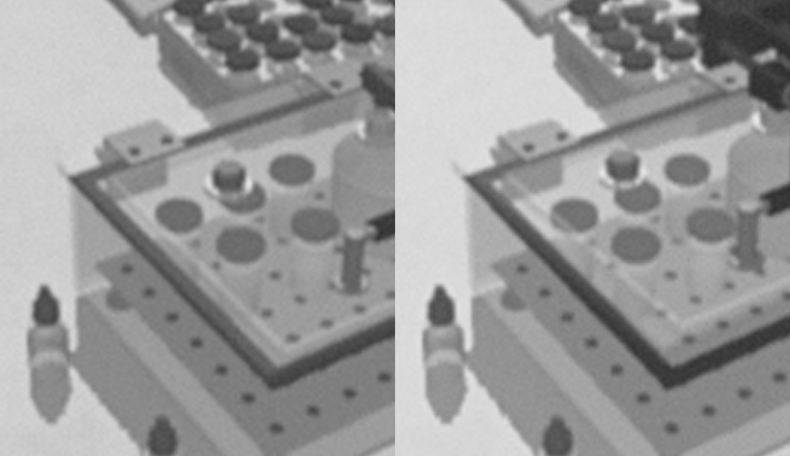

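Emit:
{"op": "carry_out", "data": {
  "offset": [
    [0, 0, 0.0005],
    [0, 0, 0],
    [0, 0, 0],
    [0, 0, 0]
  ],
  "twist": [0, 0, 0, 0]
}}

```text
clock: 12.52
tool_pos: [0.4677, -0.0412, 0.1496]
eef_rot: [-0.705, -0.053, 0.054, 0.705]
contact_force: [-5.8, -0.1, -1.2]
opening: 0.15
```

```bash
python3 -c "
from h import *
s=get_state();print(s['clock'],s['tool_pos'],s['contact_force'],s['opening']);print(job.finish_job())"
```

```text
12.525 [ 0.46773101 -0.04119807  0.14958186] [-5.84724168 -0.06655025 -1.21076362] 0.14957228987358168
the job is handed in; nothing more can be done
None
```

The tap is open and the lid is held about 2 cm ajar at its front edge. I handed the job in at 12.5 s with the gripper still on the black bar handle.

- **Tap:** With the lid shut, I turned it clockwise about 88°. In the top view its flat handle then lay in line with the nozzle.
- **Seal:** I pulled the handle up in 1 mm steps. The downward pull read 11.6 N, then dropped to about 3 N once the seal let go.
- **Lid:** Comparing scene pictures before and after gave 0.074–0.077 rad from the plug and handle post, about 19–20 mm at the front edge. I raised it another 0.5 mm and did not take a picture after that. One wrist-camera reading did not fit: the plug's position there matched a shut lid. I had no calibrated reference for the plug's top in that view, so I relied on the other readings.
- **Last force reading:** It still showed about 6 N sideways along x at the handle, and about 1 N downward.
- **Bottles and vial:** The two dropper bottles did not move in the image comparison. I did not re-check the vial after the first tap approach because the arm hid it from above, but the gripper never went below about 13 cm, well over its top.

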